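# Run the seam and hold the sprung shutter half open

### The arm

A 6-joint arm with a two-finger parallel gripper is mounted at the origin on the work surface. World frame = base frame: x ahead of the robot, y to its left, z up, the work surface at z = 0. Lengths are in mm, angles in degrees, forces in N, time in s.
With the tool pointing down it reaches from about 350 to 850 mm from the base axis. Payload 8.1 kg.
Tool frame: the origin (TCP) lies at the very end of the fingers, on their centre line; the grasp point (between the pads) lies 19 mm behind it; z points along the fingers, y is the line along which they close (so a half turn about z gives the same grasp; the last joint's range is limited). The gripper opens to 85 mm and grips with 20 to 120 N. Pads are 22 mm wide; open, the fingers measure 114 mm over their backs; the gripper's body (76 mm by 85 mm) begins 54 mm behind the grasp point. The pads swing forward as they close: fully open they stand 13 mm farther back than shut.
Start: joints at [-78.289, 7.471, 85.268, -0, 87.261, -4.893], TCP at [171.477, -574.979, 231.292] pointing down, gripper open.
Joint ranges: [-169.43, 169.43], [-51.17, 129.36], [1.28, 143.12], [-76.62, 256.62], [0, 156.53], [-152.29, 152.29]. Speed limits (degrees/s): [136.94, 136.94, 159.86, 180, 180, 180].

### API

Orientations are given as [roll, pitch, yaw] about the fixed x, y, z axes, in that order (R = Rz(yaw) Ry(pitch) Rx(roll)).
In Python, from bench import sense, eyes, job, models gives the robot as it stands. The module is installed in compiled form; this text tells all that it offers.
- The arm moves only by the tool apply_moves, never from a script. Its argument "rows" is a list of rows, each a list of 6 numbers: the shift along the tool's x, y, z in mm, then the turn, a rotation vector about the tool's x, y, z in rad. In form: [[dx, dy, dz, rx, ry, rz], ...]. A call has exactly 5 rows; each row shifts and turns the commanded pose from where the row before left it, along the tool's axes as they then stand; what a row does not reach is not made up. A row lasts 1/8 s, in which the tool goes at most 62.5 mm and 10.7 degrees, less where a joint would pass 70% of its speed; a pose out of reach is approached as far as the arm can. A call is refused whole if a number of a shift passes 62.5 or a number of a turn 0.188, either way. A call with a gripper value outside its range is refused whole. "fingers" is the finger opening in mm, from 0 to 85.4, set as the call begins (left out, the last holds). The fingers move at their own pace and stop on an object; "grip_force" is the grip in N (left out, the last holds). Time passes only in rows, so rows that do not move let the fingers close, or fill a call up. It gives the time, the measured TCP pose, the force, the opening and the grip force at its end, in the units of the state.
- sense(): the state, without advancing time (a new reading comes with each control period).
- eyes.snapshot(name): name is "side" or "top" or "wrist"; returns (picture, depth): 400x640x3 uint8, red, green, blue; 400x640 float32, mm along the optical axis (not along the pixel's ray), 0 where there is no reading.
- eyes.get_calibration(name): a dict with "intrinsics" (3x3 intrinsics, pixels), "R" (3x3) and "t" (3): a world point X has camera coordinates R X + t; the wrist camera has in their place "mount" (4x4, takes a point from camera to tool coordinates, whose origin is the TCP and whose axes are the flange's). Camera axes: x right, y down, z forward; pixel columns grow to the right and rows downward; lengths in mm; the calibration is good to about 2 mm. A picture is of the moment at which its call begins: read the wrist's pose just before it. get_calibration takes no time and is no camera call.
- job.hand_in(): hands the job in; it is judged then, once.
Trained networks look in the newest picture that a camera, given by its name, has taken for a name from the list of things; names that differ only in an ending like _2 or _b are one class to them, and where a whole thing is asked for, a point or a joint stands for the part that bears it (a point fixed in the world has none). Each returns a list of dicts, best first, with "confidence" (0 to 1); they miss things now and then, are a little off and sometimes report something else, mostly with a low value. They report only what shows in the picture. A call takes as long as a camera call.
- models.boxes_of(name, camera): "xyz" ([x, y, z] in mm, in world coordinates, good to about 4 mm: the middle of the surface that is visible of it).
- models.cut_out(name, camera): "pixels" (400x640 bool, what is visible of it).
- models.place_of(name, camera): "xyz" ([x, y, z] in mm, in world coordinates, good to about 4 mm: a listed point, or the origin of a listed thing).
The state is a dict: "time": time; "joint_pos": joint angles; "qd": joint speeds; "joint_efforts": joint torques, N m; "tool_pos": TCP position; "tcp_rot": TCP orientation; "ft_force": force on the tool from outside, world axes, zero at the start; "wrist_torque": the same for the moment, N m; "finger_gap": finger opening in mm; "grip_force": force on a finger pad.
Only numpy, scipy, OpenCV 4.12 (cv2) and the standard library are available. Lean on these libraries where they do the work, as an engineer would, in place of code of your own. Each camera call takes 0.05 s, during which the arm holds its last target. There are 200 camera calls.

### The job

Take the stylus out of its stand and run its tip slowly, at no more than about 5 cm/s, along the railed seam on top of the light tester, from the open end at the slanted leg, round the bend, up to the shutter's tab. Then, with the tip still down between the rails, push the tab gently with the stylus against its spring until the shutter is half open, never near its end stop, and finish holding it there with the stylus in the gripper: do not let go. Leave the reel, the bottle and the screwdriver alone.

Things in the scene. Friction and masses are not known exactly. Their poses are not given: they have to be found in the camera images.
- stylus: Metal stylus, 110 mm long, 80 g, standing tip down in the stand at the start. Origin at the tip, z up along its length. Round steel shaft, 8 mm diameter, from 0 to 50 mm above the tip; then a square aluminium handle, 18 x 18 mm, from 50 to 110 mm, whose flats face the stylus's own x and y axes. Its handle's lower end rests on the stand's top, so lift it at least 55 mm to clear the stand.
- stand: Black square block, 64 x 64 mm, 60 mm high, fixed to the table, with a 14 mm square hole in its top, in which the shaft hangs. Origin at the centre of its underside. It and the reel may be on either side of the tester.
- tester: Grey box with black top, 200 (x) x 280 mm (y), fixed to the table. Origin under its centre; flat top (deck) 60 mm up. On the deck two aluminium rails, 12 mm high, 8 mm thick, leave a 16 mm wide seam floored by the deck: a slanted leg, a bend, then a straight leg along the tester's +y that goes on beneath the tab. Run with the tip 3 to 7 mm above the deck. Nothing on it is taller than the tab.
- seam_start (a point): Point on the seam's centre line at deck height, 10 mm inside the open end of the slanted leg, where the run starts; 107 mm from the tester's centre towards its -y end.
- seam_mid (a point): Point on the seam's centre line at deck height, halfway along the slanted leg.
- seam_bend (a point): Point on the seam's centre line at deck height, at the bend. The slanted leg runs straight from seam_start to here.
- seam_straight (a point): Point on the seam's centre line at deck height, 30 mm past the bend on the straight leg.
- seam_end (a point): Point on the seam's centre line at deck height, 61 mm past the bend, 11 mm before the closed tab's near face: the shaft meets the closed tab 7 mm past this point.
- tab (a point): Centre of the near (-y of the tester) face of the shutter's upright steel tab, which is to be pushed in the tester's +y. The tab crosses above the seam: 50 mm wide, 6 mm thick, from 74 to 98 mm above the table. Beside it the thin 58 x 62 mm steel blade covers the white window. It moves with the shutter.
- shutter (a joint): Travel of the shutter along the tester's +y: 0 closed, 0.050 m at its end stop, half open at 0.025 m (the blade then uncovers half of the white window and its trailing edge is level with the black mark on the outer blade guide). The spring pushes it shut with 2 N when closed, 4 N at half and 6 N at the end stop.
- reel: Bystander: small black and grey filament reel, 100 mm diameter, 45 mm high, lying flat. Origin under its centre.
- bottle: Bystander: black bottle, 60 mm diameter, 140 mm high. Origin under its centre.
- driver: Bystander: screwdriver lying on the table, along its own x.

How it is judged (in metres and radians):
On the way, in this order (a step that is already met when the one before it is completed fails the run):
1. the stylus tip is down in the seam at its open end, shutter closed (horizontal distance between stylus and seam_start below 0.01 m and z of stylus in the frame of tester between 0.05 and 0.069 m and value of joint shutter below 0.004 m), for 0.05 s.
2. the tip is in the seam halfway along the slanted leg (horizontal distance between stylus and seam_mid below 0.01 m and z of stylus in the frame of tester between 0.05 and 0.069 m and value of joint shutter below 0.004 m), for 0.05 s.
3. the tip is in the seam at the bend (horizontal distance between stylus and seam_bend below 0.01 m and z of stylus in the frame of tester between 0.05 and 0.069 m and value of joint shutter below 0.004 m), for 0.05 s.
4. the tip is in the seam on the straight leg (horizontal distance between stylus and seam_straight below 0.01 m and z of stylus in the frame of tester between 0.05 and 0.069 m and value of joint shutter below 0.004 m), for 0.05 s.
5. the tip is in the seam just before the closed shutter's tab (horizontal distance between stylus and seam_end below 0.01 m and z of stylus in the frame of tester between 0.05 and 0.069 m and value of joint shutter below 0.004 m), for 0.05 s.
6. the stylus, held in the gripper, holds the shutter half open (value of joint shutter between 0.02 and 0.03 m and contact force between stylus and shutter above 1 N and contact force between the fingers and stylus above 2 N and contact force between each of the arm, the fingers and shutter below 0.2 N and z of stylus in the frame of tester between 0.05 and 0.069 m and angle between stylus's own z axis and vertical below 0.35 rad), for 0.5 s.
At the end, for the whole second after the job is handed in: The shutter stands still at 25 mm of its 50 mm travel, within 5 mm either way, pushed by the stylus (more than 1 N), which is gripped by the fingers and roughly upright (within 20 degrees), its tip still between the rails (less than 9 mm above the deck); neither fingers nor arm touch the shutter (all of step 6 and velocity of joint shutter between -0.01 and 0.01 m/s); the arm keeps its last pose, push and grip.
It fails at once if the shutter is pushed to, or nearly to, its end stop (past 45 mm) (value of joint shutter above 0.045 m).
It fails at once if the stylus rushes in the seam (faster than 12 cm/s) (z of stylus in the frame of tester between 0.05 and 0.069 m and horizontal distance between stylus and tester below 0.115 m and linear speed of stylus above 0.12 m/s).
It fails at once if the reel is disturbed (moved 20 mm) (distance of reel from where it was at the start of the episode above 0.02 m).
It fails at once if the bottle is disturbed (moved 20 mm) (distance of bottle from where it was at the start of the episode above 0.02 m).
It fails at once if the screwdriver is disturbed (moved 20 mm) (distance of driver from where it was at the start of the episode above 0.02 m).
It also fails if it takes over 61 s, if anything falls off the work surface, if the arm or the gripper's body presses on something with over 40 N, if the wrist force passes 120 N, or if a joint passes its speed limit or range.

## Working session

There is one attempt and no reset: what is moved stays moved. The work goes in short steps, Python scripts to look and compute and a tool call to move; the robot and the scene stay as the last step left them, time stands still between calls to the robot, and variables do not carry over. Pictures are saved under pics/ and viewed, at most 10 in all, crops included, and the job is handed in when it is done.

Besides the shell and the picture viewer there is one more tool, called as name(argument=value, ...) on one line, values as JSON. apply_moves: Moves the arm, as the interface text tells. Its arguments: {"type":"object","properties":{"rows":{"type":"array"},"fingers":{"type":"number"},"grip_force":{"type":"number"}},"required":["rows"]}

```bash
mkdir -p pics; ls
cat > h.py <<'E'
import numpy as np, cv2
from bench import sense, eyes, job, models
def save(n,f):
    p,d=eyes.snapshot(n); cv2.imwrite('pics/'+f,p[:,:,::-1]); return p,d
def cam(n):
    c=eyes.get_calibration(n); return np.array(c['intrinsics']),np.array(c['R']),np.array(c['t']).ravel()
def world(n,d,u,v,K=None):
    K,R,t=cam(n); z=d[v,u]; z=np.asarray(z,float)
    P=np.stack([(u-K[0,2])*z/K[0,0],(v-K[1,2])*z/K[1,1],z],-1)
    return (P-t)@R
E
python3 - <<'E'
from h import *
s=sense(); print(s['time'],s['tool_pos'],s['tcp_rot'],s['ft_force'])
for n in ['top','side']:
    save(n,n+'0.png')
    for k in ['stylus','stand','tester','seam_start','seam_mid','seam_bend','seam_straight','seam_end','tab','reel','bottle','driver']:
        if n=='side' and k in('reel','bottle','driver','seam_mid'): continue
        print(n,k,[(np.round(r['xyz']),round(r['confidence'],2)) for r in models.place_of(k,n)[:2]])
E
```

```text
pics
0.0 [ 171.3682514  -574.40745987  230.19424047] [-1.79889983e+02 -1.00980773e-02  1.66039967e+01] [-0.58228112  0.95637002  0.75616502]
top stylus [(array([478., 283.,  10.]), 0.58), (array([550., -12.,   4.]), 0.24)]
top stand [(array([474., 280.,  -0.]), 0.9)]
top tester [(array([551., -12.,  -0.]), 0.61)]
top seam_start [(array([ 473., -100.,   60.]), 0.73), (array([714., 299.,   2.]), 0.32)]
top seam_mid [(array([498., -76.,  58.]), 0.84)]
top seam_bend [(array([524., -55.,  61.]), 0.58)]
top seam_straight [(array([534., -26.,  62.]), 0.65)]
top seam_end [(array([534.,   9.,  59.]), 0.85)]
top tab [(array([479., 282.,   8.]), 0.74), (array([544.,  19.,  84.]), 0.66)]
top reel [(array([ 508., -306.,   -0.]), 0.85)]
top bottle [(array([543.,  19.,  83.]), 0.75), (array([ 711., -300.,   -3.]), 0.63)]
top driver [(array([711., 299.,   2.]), 0.69)]
side stylus [(array([482., 284.,   8.]), 0.63), (array([553., -11.,  -3.]), 0.5)]
side stand [(array([482., 279.,   1.]), 0.96)]
side tester [(array([557.,  -9.,  -3.]), 0.91), (array([482., 282.,   8.]), 0.19)]
side seam_start [(array([476., -98.,  60.]), 0.94)]
side seam_bend [(array([523., -54.,  56.]), 0.86)]
side seam_straight []
side seam_end [(array([534.,   2.,  60.]), 0.75)]
side tab [(array([541.,  18.,  88.]), 0.78), (array([479., 281.,   7.]), 0.73)]
```

View pics/top0.png

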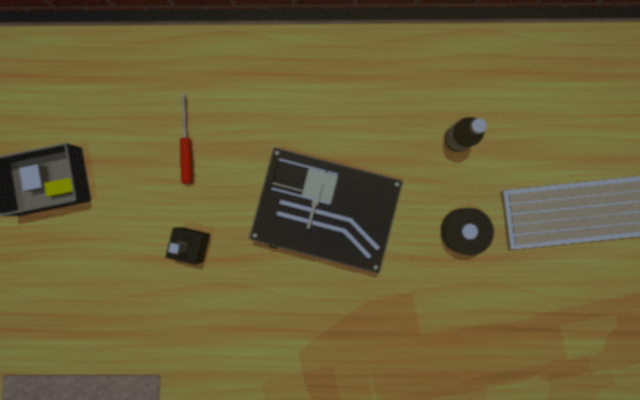

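View pics/side0.png

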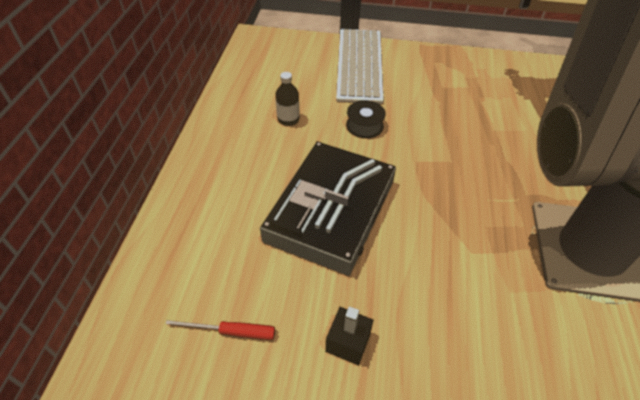

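```bash
cat >> h.py <<'E'
from scipy.spatial.transform import Rotation as Ro
def plan(x,y,z,yaw,n,start=None):
    "n equal rows from pose (default measured) to target, tool down"
    s=sense(); p0=np.array(start[:3]) if start else np.array(s['tool_pos']); y0=start[3] if start else s['tcp_rot'][2]
    d=(np.array([x,y,z])-p0)/n; dy=(yaw-y0)/n; rows=[]; ya=y0
    for i in range(n):
        R=Ro.from_euler('xyz',[180,0,ya],degrees=True); rows.append(list(np.round(np.r_[R.inv().apply(d),0,0,np.radians(-dy)],3))); ya+=dy
    for i in range(0,n,5): print([[round(float(v),1) if k<3 else round(float(v),3) for k,v in enumerate(r)] for r in rows[i:i+5]])
E
python3 - <<'E'
from h import *
c=eyes.get_calibration('wrist'); print(np.round(c['mount'],2), c['intrinsics'])
# sample stylus pixels / tester mask geometry from top
p,d=eyes.snapshot('top')
for k in ['stylus','tester','stand']:
    r=models.cut_out(k,'top')[0]; v,u=np.nonzero(r['pixels']); w=world('top',d,u,v)
    print(k,r['confidence'],len(u),np.median(w,0),np.percentile(w,[2,98],axis=0).round())
    if k=='tester':
        m=abs(w[:,2]-60)<8; rc=cv2.minAreaRect(w[m][:,:2].astype(np.float32)); print(rc)
plan(480,-80,300,0,10)
E
```

```text
[[  -0.     -0.95   -0.3    75.56]
 [   1.     -0.     -0.      0.22]
 [   0.     -0.3     0.95 -143.86]
 [   0.      0.      0.      1.  ]] [[334.52021491   0.         315.80406909]
 [  0.         334.52021491 206.91952967]
 [  0.           0.           1.        ]]
stylus 0.75 191 [480.16509146 274.42565366 113.39589551] [[470. 271.  63.]
 [489. 288. 122.]]
tester 0.72 12933 [551.84763977 -12.06009035  60.69204202] [[ 445. -148.   56.]
 [ 662.  124.   78.]]
((553.5879516601562, -11.868682861328125), (279.5225524902344, 200.10081481933594), 75.34867858886719)
stand 0.63 1075 [482.9452495  267.34643448  59.34541597] [[444. 244.   4.]
 [515. 312.  64.]]
[[43.7, -38.6, -6.9, 0.0, 0.0, 0.029], [42.6, -39.9, -6.9, 0.0, 0.0, 0.029], [41.4, -41.1, -6.9, 0.0, 0.0, 0.029], [40.2, -42.3, -6.9, 0.0, 0.0, 0.029], [39.0, -43.4, -6.9, 0.0, 0.0, 0.029]]
[[37.7, -44.5, -6.9, 0.0, 0.0, 0.029], [36.4, -45.6, -6.9, 0.0, 0.0, 0.029], [35.0, -46.6, -6.9, 0.0, 0.0, 0.029], [33.7, -47.6, -6.9, 0.0, 0.0, 0.029], [32.3, -48.6, -6.9, 0.0, 0.0, 0.029]]
```

apply_moves(rows=[[43.7,-38.6,-6.9,0,0,0.029],[42.6,-39.9,-6.9,0,0,0.029],[41.4,-41.1,-6.9,0,0,0.029],[40.2,-42.3,-6.9,0,0,0.029],[39,-43.4,-6.9,0,0,0.029]])

```text
time: 1.92
tool_pos: [326.5, -325.9, 266.2]
tcp_rot: [180.0, -0.0, 8.2]
ft_force: [1.0, -0.4, 0.4]
finger_gap: 85.5
grip_force: 0.0
```

apply_moves(rows=[[37.7,-44.5,-6.9,0,0,0.029],[36.4,-45.6,-6.9,0,0,0.029],[35,-46.6,-6.9,0,0,0.029],[33.7,-47.6,-6.9,0,0,0.029],[32.3,-48.6,-6.9,0,0,0.029]])

```text
time: 2.55
tool_pos: [481.0, -78.2, 300.9]
tcp_rot: [180.0, -0.1, -0.1]
ft_force: [0.7, -1.1, 0.3]
finger_gap: 85.4
grip_force: 0.0
```

```bash
cat >> h.py <<'E'
def wcam():
    "world->cam R,t for wrist, from present pose"
    s=sense(); M=np.array(eyes.get_calibration('wrist')['mount']); T=np.eye(4)
    T[:3,:3]=Ro.from_euler('xyz',s['tcp_rot'],degrees=True).as_matrix(); T[:3,3]=s['tool_pos']; return T@M
def wworld(T,d,u,v):
    K=np.array(eyes.get_calibration('wrist')['intrinsics']); z=d[v,u].astype(float)
    P=np.stack([(u-K[0,2])*z/K[0,0],(v-K[1,2])*z/K[1,1],z],-1); return P@T[:3,:3].T+T[:3,3]
E
python3 - <<'E'
from h import *
import time
s=sense(); print(s['time'],s['tool_pos'],s['tcp_rot'],max(abs(np.array(s['qd']))))
T=wcam(); p,d=save('wrist','w1.png'); np.savez('w1.npz',T=T,d=d,p=p)
for k in ['tester','seam_start','seam_mid','seam_bend','seam_straight','seam_end','tab']:
    print(k,[(np.round(r['xyz'],1),round(r['confidence'],2)) for r in models.place_of(k,'wrist')[:2]])
E
```

```text
2.55 [480.99856401 -78.24801013 300.87766579] [ 1.79975969e+02 -5.63225713e-02 -6.50968722e-02] 67.64199983247606
tester [(array([552.8, -13.8,  -4.6]), 0.87)]
seam_start [(array([ 476.2, -102.3,   62.6]), 0.81)]
seam_mid [(array([497. , -76.3,  54.7]), 0.95), (array([534. , -23.6,  61.5]), 0.18)]
seam_bend [(array([521.5, -55.6,  58.7]), 0.97)]
seam_straight [(array([535.3, -25.3,  61.6]), 0.78)]
seam_end []
tab [(array([539.3,  16.2,  85.6]), 0.79)]
```

View pics/w1.png

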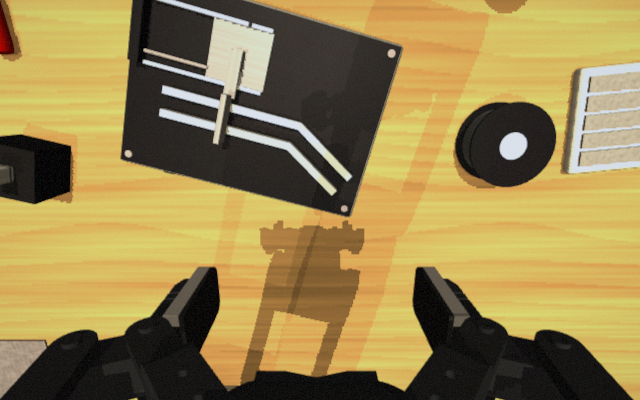

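```bash
cat > fit.py <<'E'
from h import *
from scipy.optimize import least_squares
def rect(d,p,T):
    K=np.array(eyes.get_calibration('wrist')['intrinsics'])
    u,v=np.meshgrid(np.arange(640),np.arange(400)); P=np.stack([(u-K[0,2])/K[0,0],(v-K[1,2])/K[1,1],np.ones_like(u)],-1)@T[:3,:3].T
    s=(72-T[2,3])/P[...,2]; W=P*s[...,None]+T[:3,3]; return W,wworld(T,d,u,v)
def seam(d,p,T,cx=553,cy=-12,yaw=-14.65):
    W,D=rect(d,p,T)
    R=Ro.from_euler('z',yaw,degrees=True).as_matrix()[:2,:2]
    m=(p.min(-1)>150)
    L=(W[...,:2]-[cx,cy])@R   # tester frame
    m&=(L[...,0]>-95)&(L[...,0]<5)&(L[...,1]>-125)&(L[...,1]<95)
    return L,D,m
E
python3 - <<'E'
from fit import *
s=sense(); print(s['time'],s['tool_pos'],s['tcp_rot'],max(abs(np.array(s['qd']))))
T=wcam(); p,d=save('wrist','w2.png'); np.savez('w2.npz',T=T,d=d,p=p)
for k in ['tester','seam_start','seam_mid','seam_bend','seam_straight','seam_end','tab']:
    print(k,[(np.round(r['xyz'],1),round(r['confidence'],2)) for r in models.place_of(k,'wrist')[:1]])
L,D,m=seam(d,p,T)
print('z rails',np.percentile(D[m][:,2],[5,50,95]))
# deck outline
r=models.cut_out('tester','wrist')[0]; q=r['pixels']&(abs(D[...,2]-60)<6); print('deck z',np.median(D[q][:,2]))
# rectified picture in the tester frame, 3 px/mm at z=72
G=np.full((700,420),0,np.uint8)
yy,xx=np.mgrid[0:700,0:420]; lx=-115+xx/3; ly=100-yy/3
R=Ro.from_euler('z',-14.65,degrees=True).as_matrix()[:2,:2]
Wp=np.stack([lx,ly],-1)@R.T+[553,-12]; X=np.concatenate([Wp,np.full(Wp.shape[:2]+(1,),72.)],-1)
C=(X-T[:3,3])@T[:3,:3]; K=np.array(eyes.get_calibration('wrist')['intrinsics'])
I=cv2.remap(p,(C[...,0]/C[...,2]*K[0,0]+K[0,2]).astype(np.float32),(C[...,1]/C[...,2]*K[1,1]+K[1,2]).astype(np.float32),cv2.INTER_LINEAR)
for x in range(-110,20,10): cv2.line(I,((x+115)*3,0),((x+115)*3,6 if x%50 else 14),(255,0,0),1)
for y in range(-130,100,10): cv2.line(I,(0,(100-y)*3),(6 if y%50 else 14,(100-y)*3),(255,0,0),1)
cv2.imwrite('pics/rect.png',I[:600,:,::-1])
g=I.min(-1)
for y in [-110,-100,-90,-80,-70,-60,-50,-40,-30,-20,-10,0,10,50,60]:
    row=g[(100-y)*3].astype(int)>140; e=np.nonzero(np.diff(row.astype(int)))[0]; print(y,np.round(-115+(e+.5)/3,1))
E
```

```text
2.95 [479.63694696 -81.22585515 300.10100114] [ 1.79988982e+02  2.33271452e-02 -1.18548160e-01] 0.36517116532829685
tester [(array([552. , -13. ,  -4.7]), 0.84)]
seam_start [(array([ 478.3, -100.8,   61.8]), 0.59)]
seam_mid [(array([497.8, -78. ,  58. ]), 0.96)]
seam_bend []
seam_straight [(array([532.2, -23.7,  62.4]), 0.57)]
seam_end [(array([539.1,   5.9,  61.7]), 0.87)]
tab [(array([542.7,  16.5,  84.1]), 0.74)]
z rails [71.49597908 73.19113832 98.8179359 ]
deck z 61.18708362628544
-110 [-47.2 -38.5]
-100 [-69.5 -60.5 -41.5 -32.5]
-90 [-63.5 -54.5 -35.5 -26.2]
-80 [-57.8 -48.2 -29.5 -19.8]
-70 [-51.8 -41.8 -23.2 -13.5]
-60 [-45.5 -35.8 -17.5  -7.5]
-50 [-39.5 -29.5 -11.8  -3.2]
-40 [-35.8 -27.2 -11.5  -3.2]
-30 [-35.5 -27.2 -11.5  -3.2]
-20 [-35.5 -27.2 -11.5  -3.2]
-10 [-35.5 -27.2 -11.5  -2.8]
0 [-35.5 -26.8 -11.5  -2.8  12.8]
10 [-35.2 -26.8 -11.5  -2.8  12.8]
50 [-35.2 -26.5 -11.2  -2.5  13.2]
60 [-35.2 -26.5 -11.2  -2.5  13.2  17.2]
```

View pics/rect.png

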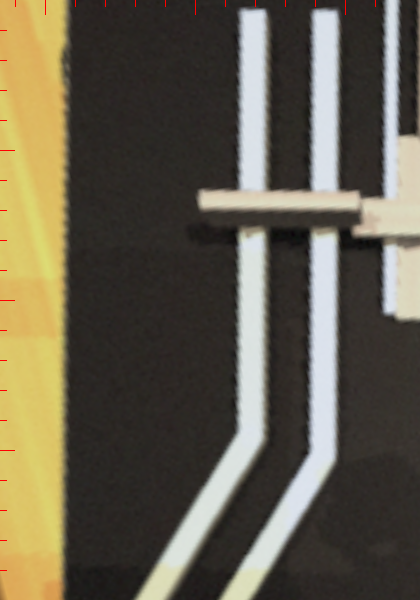

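apply_moves(rows=[[0,-50,0,0,0,0],[0,-50,0,0,0,0],[0,-50,0,0,0,0],[0,-50,0,0,0,0],[0,-50,0,0,0,0]])

```text
time: 4.03
tool_pos: [480.1, 171.6, 300.4]
tcp_rot: [-180.0, -0.0, -0.0]
ft_force: [1.5, 0.2, -0.1]
finger_gap: 85.4
grip_force: 0.0
```

apply_moves(rows=[[0,-40,20,0,0,0],[0,-40,20,0,0,0],[0,-31,10,0,0,0],[0,0,0,0,0,0],[0,0,0,0,0,0]])

```text
time: 4.65
tool_pos: [480.4, 280.6, 250.6]
tcp_rot: [180.0, -0.0, 0.0]
ft_force: [0.1, 0.6, 0.7]
finger_gap: 85.7
grip_force: 0.0
```

Run:
```python
from h import *
s=sense(); print(s['time'],s['tool_pos'],s['tcp_rot'],max(abs(np.array(s['qd']))))
T=wcam(); p,d=save('wrist','w3.png'); np.savez('w3.npz',T=T,d=d,p=p)
u,v=np.meshgrid(np.arange(640),np.arange(400)); W=wworld(T,d,u,v)
near=(abs(W[...,0]-480)<45)&(abs(W[...,1]-280)<45)
for nm,z0,tol in [('handle',120,8),('stand',60,5)]:
    m=(near&(abs(W[...,2]-z0)<tol)&(d>0)).astype(np.uint8)
    if nm=='handle': m=cv2.morphologyEx(m,cv2.MORPH_OPEN,np.ones((3,3)))
    q=W[m>0]; print(nm,len(q),np.median(q[:,2]),cv2.minAreaRect(q[:,:2].astype(np.float32)),q.mean(0))
```

```text
4.65 [480.38577747 280.57052437 250.56223347] [ 1.79976940e+02 -1.13675644e-02  5.40024063e-03] 0.8798597051244823
handle 474 120.98024111176073 ((480.5744934082031, 282.35247802734375), (18.00861358642578, 18.118030548095703), 78.67335510253906) [481.47479008 282.26853419 120.60284853]
stand 3212 61.137809331960995 ((480.3443298339844, 282.2548828125), (64.04728698730469, 64.35476684570312), 76.16146087646484) [483.93910113 282.16887057  61.1128911 ]
```

View pics/w3.png

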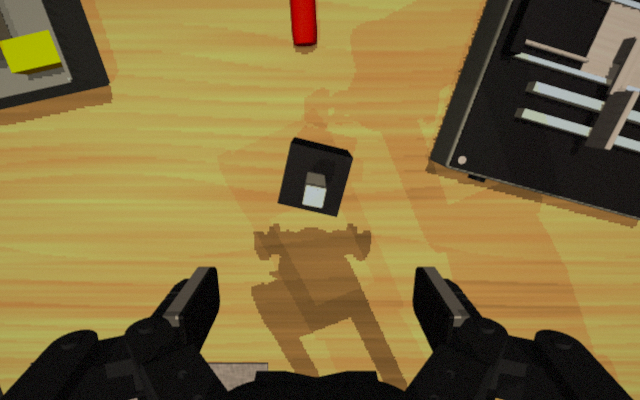

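apply_moves(rows=[[0.2,-1.8,40,0,0,0.105],[0,0,50,0,0,0.105],[0,0,45,0,0,0],[0,0,30,0,0,0],[0,0,12.5,0,0,0]])

```text
time: 5.32
tool_pos: [479.9, 281.3, 71.4]
tcp_rot: [179.9, 0.1, -12.1]
ft_force: [0.1, -1.2, -0.2]
finger_gap: 85.3
grip_force: 0.0
```

apply_moves(rows=[[0,0,0,0,0,0],[0,0,0,0,0,0],[0,0,0,0,0,0],[0,0,0,0,0,0],[0,0,0,0,0,0]], fingers=0, grip_force=70)

```text
time: 5.95
tool_pos: [481.2, 283.2, 74.1]
tcp_rot: [-179.9, -0.1, -12.0]
ft_force: [-1.0, -0.6, 6.6]
finger_gap: 17.0
grip_force: 68.1
```

apply_moves(rows=[[0,0,0,0,0,0],[0,0,0,0,0,0],[0,0,0,0,0,0],[0,0,0,0,0,0],[0,0,0,0,0,0]])

```text
time: 6.58
tool_pos: [481.2, 283.2, 74.1]
tcp_rot: [-179.9, -0.1, -12.0]
ft_force: [-1.4, -1.0, 6.3]
finger_gap: 17.2
grip_force: 68.1
```

apply_moves(rows=[[0,0,-15,0,0,0],[0,0,-30,0,0,0],[0,0,-40,0,0,0],[0,0,-40,0,0,0],[0,0,-20,0,0,0]])

```text
time: 7.2
tool_pos: [481.5, 283.3, 221.3]
tcp_rot: [-179.9, -0.2, -12.0]
ft_force: [0.5, -0.1, -1.0]
finger_gap: 17.4
grip_force: 68.2
```

Run:
```python
from h import *
s=sense(); print(s['time'],s['tool_pos'],s['tcp_rot'],s['ft_force'],s['finger_gap'])
T=wcam(); p,d=save('wrist','w4.png')
r=models.place_of('stylus','wrist'); print([(x['xyz'],x['confidence']) for x in r])
plan(472.4,-101.5,210,-12,10)
```

```text
7.2 [481.47075049 283.28760983 221.27589809] [-179.85517093   -0.19194219  -12.0403109 ] [ 0.48178606 -0.13653889 -1.01554884] 17.43176390672586
[]
[[7.1, 37.8, 1.1, 0.0, 0.0, -0.0], [7.1, 37.8, 1.1, 0.0, 0.0, -0.0], [7.1, 37.8, 1.1, 0.0, 0.0, -0.0], [7.1, 37.8, 1.1, 0.0, 0.0, -0.0], [7.1, 37.8, 1.1, 0.0, 0.0, -0.0]]
[[7.1, 37.8, 1.1, 0.0, 0.0, -0.0], [7.1, 37.8, 1.1, 0.0, 0.0, -0.0], [7.1, 37.8, 1.1, 0.0, 0.0, -0.0], [7.1, 37.8, 1.1, 0.0, 0.0, -0.0], [7.1, 37.8, 1.1, 0.0, 0.0, -0.0]]
```

View pics/w4.png

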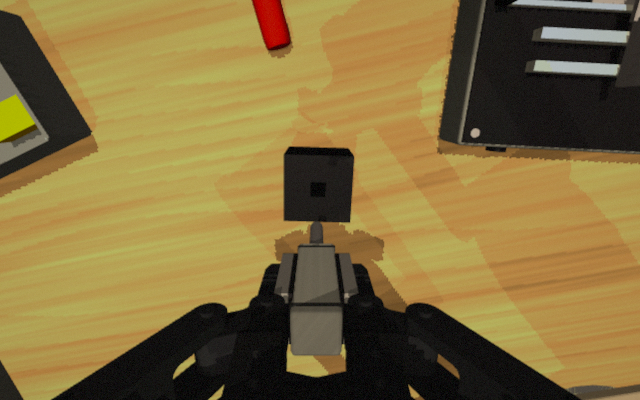

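apply_moves(rows=[[7,38,1,0,0,0],[7,38,1,0,0,0],[7,38,1,0,0,0],[7,38,1,0,0,0],[7,38,1,0,0,0]])

```text
time: 7.92
tool_pos: [473.8, 88.4, 210.4]
tcp_rot: [179.9, 0.2, -12.0]
ft_force: [1.1, 0.1, -1.2]
finger_gap: 17.2
grip_force: 68.5
```

apply_moves(rows=[[7,38,1,0,0,0],[7,38,1,0,0,0],[7,38,1,0,0,0],[7,38,20,0,0,0],[7,36,20,0,0,0]])

```text
time: 8.55
tool_pos: [468.9, -102.5, 167.3]
tcp_rot: [-180.0, 0.1, -12.1]
ft_force: [1.5, 0.7, -1.4]
finger_gap: 17.1
grip_force: 68.5
```

apply_moves(rows=[[0,0,15,0,0,0],[0,0,0,0,0,0],[0,0,0,0,0,0],[0,0,0,0,0,0],[0,0,0,0,0,0]])

```text
time: 9.18
tool_pos: [470.6, -101.1, 155.5]
tcp_rot: [180.0, -0.1, -12.0]
ft_force: [0.2, -0.5, -0.3]
finger_gap: 16.9
grip_force: 68.5
```

Run:
```python
from h import *
for i in range(4):
    s=sense(); print(s['time'],np.round(s['tool_pos'],1),np.round(s['tcp_rot'],2),np.round(s['ft_force'],1),s['finger_gap'])
    T=wcam(); p,d=save('wrist','w5.png')
np.savez('w5.npz',T=T,d=d,p=p)
# depth of the shaft pixels near the tip
print(np.round(d[205:245:3,308:327:2]))
cv2.imwrite('pics/w5c.png',cv2.resize(p[60:300,170:490,::-1],None,fx=2.4,fy=2.4,interpolation=cv2.INTER_CUBIC))
```

```text
9.175 [ 470.6 -101.1  155.5] [ 1.7999e+02 -7.0000e-02 -1.1990e+01] [ 0.2 -0.5 -0.3] 16.906689130535092
9.225 [ 470.5 -101.2  155.4] [ 1.7999e+02 -6.0000e-02 -1.2000e+01] [-0.1 -0.2 -0.4] 17.539557381453545
9.275 [ 470.4 -101.3  155.3] [ 1.800e+02 -5.000e-02 -1.201e+01] [-0.6  0.4 -0.8] 17.429784234845638
9.325 [ 470.3 -101.4  155.2] [ 1.800e+02 -4.000e-02 -1.202e+01] [ 0.7  0.2 -0.7] 17.007588469922293
[[249. 249. 248. 248. 249. 248. 249. 248. 248. 248.]
 [249. 250. 249. 250. 251. 250. 249. 248. 249. 250.]
 [250. 251. 249. 248. 250. 250. 252. 249. 251. 250.]
 [250. 250. 250. 250. 250. 251. 250. 251. 251. 251.]
 [244. 246. 250. 252. 251. 251. 251. 252. 251. 251.]
 [240. 241. 243. 245. 249. 253. 254. 252. 251. 253.]
 [240. 240. 215. 211. 210. 212. 215. 254. 252. 253.]
 [241. 213. 207. 208. 206. 207. 209. 253. 253. 254.]
 [242. 208. 203. 202. 201. 202. 202. 211. 254. 256.]
 [255. 202. 198. 198. 196. 198. 198. 205. 255. 256.]
 [256. 197. 193. 193. 193. 194. 194. 201. 256. 256.]
 [256. 192. 189. 187. 187. 189. 190. 193. 255. 257.]
 [257. 189. 185. 184. 184. 185. 186. 189. 258. 257.]
 [166. 167. 167. 167. 166. 167. 167. 167. 167. 167.]]
```

View pics/w5c.png

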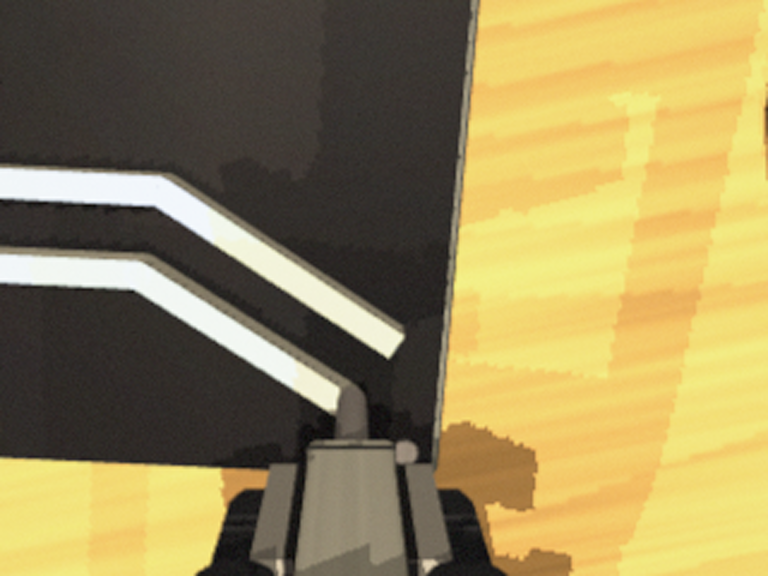

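Run:
```python
from fit import *
f=np.load('w5.npz'); T,d,p=f['T'],f['d'],f['p']; M=np.array(eyes.get_calibration('wrist')['mount'])
Y,X=np.meshgrid(np.arange(214,242),np.arange(304,330),indexing='ij')
P=wworld(M,d,X.ravel(),Y.ravel()); k=d[Y.ravel(),X.ravel()]; q=P[(k<220)&(k>175)]
q=q[np.argsort(q[:,2])]
from scipy.optimize import least_squares
c=q[abs(q[:,0])<12]
g=least_squares(lambda a:np.hypot(c[:,0]-a[0]-a[2]*(c[:,2]-40),c[:,1]-a[1]-a[3]*(c[:,2]-40))-4,[0,0,0,0],loss='soft_l1').x
print('axis at z40 & slope',g.round(3),'z range',q[:3,2],q[-12:].round(1))
W,D=rect(d,p,T); R=Ro.from_euler('z',-14.8,degrees=True).as_matrix()[:2,:2]
L=(W[...,:2]-[553,-12])@R; gry=p.min(-1)
from scipy.interpolate import griddata
for y in [-40,-30,-20,-10,-60,-70,-80,-90,-95,-100,-105,-110,-115]:
    xs=np.arange(-85,10,.25); pts=np.stack([xs,np.full_like(xs,y)],-1)@R.T+[553,-12]
    C=(np.c_[pts,np.full(len(xs),72.)]-T[:3,3])@T[:3,:3]; K=np.array(eyes.get_calibration('wrist')['intrinsics'])
    val=cv2.remap(gry,(C[:,0]/C[:,2]*K[0,0]+K[0,2]).astype(np.float32)[None],(C[:,1]/C[:,2]*K[1,1]+K[1,2]).astype(np.float32)[None],cv2.INTER_LINEAR)[0]
    e=np.nonzero(np.diff((val>140).astype(int)))[0]; print(y,xs[e])
t=T[:3,3]; Tt=T@np.linalg.inv(M); tip=Tt@np.r_[g[0]+g[2]*20,g[1]+g[3]*20,60,1]; print('tip',tip,(tip[:2]-[553,-12])@R)
print('deck',[np.median(D[150:200,380:420,2])],'rail', np.median(D[gry>150][:,2]))
```

```text
axis at z40 & slope [-0.921  0.293 -0.002  0.003] z range [25.61653521 25.94609105 26.06349894] [[ 2.7 -1.4 57.6]
 [ 2.6 -0.8 57.8]
 [ 0.5 -3.4 58. ]
 [ 1.2  3.7 58. ]
 [ 2.5  2.4 58.2]
 [ 2.4  1.8 58.3]
 [ 1.7  3.1 58.3]
 [ 1.7 -2.7 58.3]
 [ 3.1 -0.2 58.4]
 [ 1.7 -2.1 58.4]
 [ 2.9  1.1 58.8]
 [ 2.7  0.5 59.5]]
-40 [-36.   -27.   -11.75  -3.  ]
-30 [-36.   -27.   -11.75  -2.75]
-20 [-35.75 -27.   -11.75  -3.  ]
-10 [-35.75 -27.   -11.5   -3.  ]
-60 [-45.75 -35.5  -17.25  -7.25]
-70 [-51.75 -41.75 -23.25 -13.5 ]
-80 [-58.   -47.75 -29.5  -19.5 ]
-90 [-64.   -53.75 -35.5  -25.75]
-95 [-66.75 -57.   -38.5  -28.75]
-100 [-70.   -60.25 -41.5  -32.  ]
-105 [-44.5 -35. ]
-110 [-47.75 -38.  ]
-115 [-50.75 -41.  ]
tip [ 469.33199906 -101.55208874   95.1780799     1.        ] [ -58.016479   -107.95368981]
deck [np.float64(1.1575896239431813)] rail 67.31187387908483
```

apply_moves(rows=[[2.8,-0.9,4,0,0,0],[0,0,6,0,0,0],[0,0,5,0,0,0],[0,0,4,0,0,0],[0,0,0,0,0,0]])

```text
time: 10.0
tool_pos: [472.6, -101.1, 135.2]
tcp_rot: [-180.0, 0.1, -12.0]
ft_force: [-0.9, -0.6, -0.6]
finger_gap: 17.1
grip_force: 68.5
```

apply_moves(rows=[[0,0,3,0,0,0],[0,0,2,0,0,0],[0,0,1,0,0,0],[0,0,0,0,0,0],[0,0,0,0,0,0]])

```text
time: 10.62
tool_pos: [473.0, -101.2, 129.9]
tcp_rot: [180.0, -0.0, -12.0]
ft_force: [0.3, 0.3, -0.4]
finger_gap: 17.1
grip_force: 68.5
```

```bash
cat > look.py <<'E'
from fit import *
import sys
s=sense(); print(round(s['time'],2),np.round(s['tool_pos'],1),np.round(s['tcp_rot'],1),np.round(s['ft_force'],1),np.round(s['wrist_torque'],2),s['finger_gap'])
T=wcam(); p,d=save('wrist',sys.argv[1]+'.png'); M=np.array(eyes.get_calibration('wrist')['mount']); K=np.array(eyes.get_calibration('wrist')['intrinsics'])
R=Ro.from_euler('z',-14.8,degrees=True).as_matrix()[:2,:2]; gry=p.min(-1)
for y in [-60,-70,-80,-90,-20,-30]:
    xs=np.arange(-75,2,.25); pts=np.stack([xs,np.full_like(xs,y)],-1)@R.T+[553,-12]
    C=(np.c_[pts,np.full(len(xs),72.)]-T[:3,3])@T[:3,:3]
    val=cv2.remap(gry,(C[:,0]/C[:,2]*K[0,0]+K[0,2]).astype(np.float32)[None],(C[:,1]/C[:,2]*K[1,1]+K[1,2]).astype(np.float32)[None],cv2.INTER_LINEAR)[0]
    print(y,xs[np.nonzero(np.diff((val>140).astype(int)))[0]])
t=T@np.linalg.inv(M)@np.r_[-0.96,0.35,60,1]; print('tip in tester',((t[:2]-[553,-12])@R).round(1),'tip60 z',t[2])
E
python3 look.py w6
```

```text
10.62 [ 473.  -101.2  129.9] [180.  -0. -12.] [ 0.3  0.3 -0.4] [-0.11 -0.01  0.03] 17.112163063687202
-60 [-45.75 -35.75 -17.5   -7.25]
-70 [-52.  -42.  -23.5 -13.5]
-80 [-58.   -48.   -29.5  -19.75]
-90 [-64.   -54.   -35.75 -26.  ]
-20 [-35.75 -27.25 -11.75  -3.  ]
-30 [-36.   -27.   -11.75  -3.  ]
tip in tester [ -55.5 -107.1] tip60 z 69.87837376806355
```

apply_moves(rows=[[0,0,1,0,0,0],[0,0,1,0,0,0],[0,0,1,0,0,0],[0,0,0,0,0,0],[0,0,0,0,0,0]])

```text
time: 11.3
tool_pos: [473.0, -101.2, 126.8]
tcp_rot: [180.0, 0.0, -12.0]
ft_force: [-1.0, -1.2, 0.3]
finger_gap: 17.1
grip_force: 68.5
```

apply_moves(rows=[[0,0,0.7,0,0,0],[0,0,0.7,0,0,0],[0,0,0.6,0,0,0],[0,0,0,0,0,0],[0,0,0,0,0,0]])

```text
time: 11.92
tool_pos: [473.0, -101.2, 124.8]
tcp_rot: [-180.0, -0.0, -12.0]
ft_force: [0.5, 0.7, -0.1]
finger_gap: 17.2
grip_force: 68.5
```

apply_moves(rows=[[0,0,0.7,0,0,0],[0,0,0.6,0,0,0],[0,0,0,0,0,0],[0,0,0,0,0,0],[0,0,0,0,0,0]])

```text
time: 12.55
tool_pos: [473.2, -101.3, 123.9]
tcp_rot: [180.0, -0.0, -12.0]
ft_force: [-1.2, -0.1, 5.6]
finger_gap: 17.3
grip_force: 68.9
```

apply_moves(rows=[[0,0,0.6,0,0,0],[0,0,0.6,0,0,0],[0,0,0,0,0,0],[0,0,0,0,0,0],[0,0,0,0,0,0]])

```text
time: 13.18
tool_pos: [473.5, -101.4, 123.7]
tcp_rot: [180.0, -0.1, -12.0]
ft_force: [-4.3, 1.2, 12.2]
finger_gap: 16.7
grip_force: 70.2
```

apply_moves(rows=[[0,0,-2.5,0,0,0],[0,0,-2.5,0,0,0],[0,0,-1.7,0,0,0],[0,0,0,0,0,0],[0,0,0,0,0,0]])

```text
time: 13.8
tool_pos: [472.9, -101.2, 128.8]
tcp_rot: [-180.0, 0.0, -12.0]
ft_force: [0.5, -0.7, -0.4]
finger_gap: 17.0
grip_force: 68.6
```

apply_moves(rows=[[2.5,-3.7,0,0,0,0],[2.6,-3.8,0,0,0,0],[2.6,-3.8,0,0,0,0],[2.6,-3.8,0,0,0,0],[2.6,-3.8,0,0,0,0]])

```text
time: 14.42
tool_pos: [489.8, -85.2, 128.9]
tcp_rot: [180.0, 0.0, -12.0]
ft_force: [0.1, -0.2, -1.4]
finger_gap: 17.0
grip_force: 68.6
```

```bash
python3 look.py w7
```

```text
14.43 [489.8 -85.2 128.9] [180.   0. -12.] [ 0.1 -0.2 -1.4] [-0.    0.04 -0.02] 17.049011842882944
-60 [-46.   -35.75 -17.25  -7.5 ]
-70 [-52.   -42.   -23.5  -13.75]
-80 [-51.75 -48.25 -29.5  -19.75]
-90 [-35.75 -26.  ]
-20 [-36.   -27.25 -11.75  -3.25]
-30 [-36.   -27.25 -12.    -3.25]
tip in tester [-43.4 -87.3] tip60 z 68.94501437351886
```

apply_moves(rows=[[2.6,-3.8,0,0,0,0],[2.6,-3.8,0,0,0,0],[2.6,-3.8,0,0,0,0],[2.6,-3.8,0,0,0,0],[2.6,-3.8,0,0,0,0]])

```text
time: 15.1
tool_pos: [506.4, -69.3, 129.0]
tcp_rot: [180.0, 0.0, -12.0]
ft_force: [-0.4, 0.3, -0.4]
finger_gap: 17.1
grip_force: 68.6
```

apply_moves(rows=[[2.6,-3.8,0,0,0,0],[2.6,-3.8,0,0,0,0],[2.6,-3.8,0,0,0,0],[2.6,-3.8,0,0,0,0],[2.4,-3.4,0,0,0,0]])

```text
time: 15.72
tool_pos: [522.8, -53.8, 129.0]
tcp_rot: [180.0, 0.0, -12.0]
ft_force: [0.3, -0.4, -0.7]
finger_gap: 17.5
grip_force: 68.6
```

```bash
python3 look.py w8
```

```text
15.72 [522.8 -53.8 129. ] [180.   0. -12.] [ 0.3 -0.4 -0.7] [0.   0.01 0.02] 17.49304533679609
-60 [-17.5   -7.75]
-70 [-23.5  -13.75]
-80 [-29.75 -19.75]
-90 [-59.   -55.   -35.   -25.75]
-20 [-36.25 -27.5  -12.    -3.25]
-30 [-71.25 -68.   -36.25 -27.5  -12.25  -3.5 ]
tip in tester [-19.5 -48.5] tip60 z 68.97872140566461
```

apply_moves(rows=[[0.2,-4.5,0,0,0,0],[0.2,-4.7,0,0,0,0],[0.2,-4.7,0,0,0,0],[0.2,-4.7,0,0,0,0],[0.2,-4.7,0,0,0,0]])

```text
time: 16.4
tool_pos: [528.5, -31.1, 129.0]
tcp_rot: [-180.0, 0.0, -12.0]
ft_force: [-0.9, 0.2, -1.0]
finger_gap: 17.2
grip_force: 68.6
```

apply_moves(rows=[[0.2,-4.7,0,0,0,0],[0.2,-4.7,0,0,0,0],[0.2,-4.7,0,0,0,0],[0.2,-4.7,0,0,0,0],[0.2,-4.7,0,0,0,0]])

```text
time: 17.02
tool_pos: [534.4, -8.4, 129.0]
tcp_rot: [-180.0, 0.0, -12.0]
ft_force: [0.2, -0.2, -0.8]
finger_gap: 17.2
grip_force: 68.6
```

apply_moves(rows=[[0.2,-4.7,0,0,0,0],[0.2,-4.7,0,0,0,0],[0.2,-4,0,0,0,0],[0,0,0,0,0,0],[0,0,0,0,0,0]])

```text
time: 17.65
tool_pos: [537.7, 4.2, 129.0]
tcp_rot: [180.0, 0.0, -12.0]
ft_force: [0.6, -0.7, -1.3]
finger_gap: 16.9
grip_force: 68.6
```

```bash
python3 look.py w9
```

```text
17.65 [537.7   4.2 129. ] [180.   0. -12.] [ 0.6 -0.7 -1.3] [ 0.02 -0.01  0.03] 16.874639649789884
-60 [-45.75 -35.75 -17.5   -7.5 ]
-70 [-51.75 -41.75 -23.5  -13.5 ]
-80 [-58.   -48.   -29.75 -19.75]
-90 [-64.   -54.25 -35.75 -25.75]
-20 [-36.   -27.75 -12.    -3.5 ]
-30 [-35.5  -27.75 -12.25  -3.5 ]
tip in tester [-19.9  11.4] tip60 z 68.99418590947539
```

View pics/w9.png

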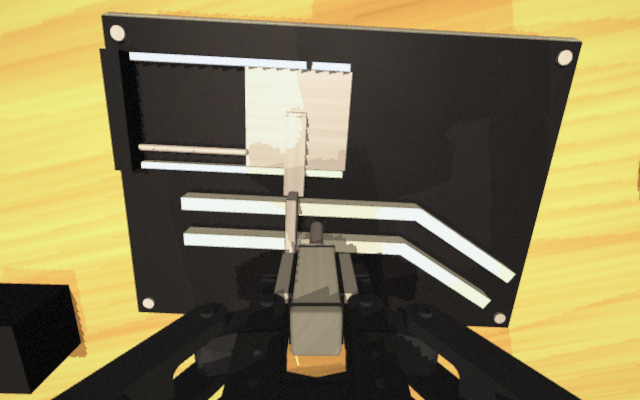

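apply_moves(rows=[[0.3,-2.5,0,0,0,0],[0.2,-3,0,0,0,0],[0.2,-3,0,0,0,0],[0.2,-3,0,0,0,0],[0.2,-3,0,0,0,0]])

```text
time: 18.32
tool_pos: [541.7, 18.2, 129.0]
tcp_rot: [180.0, 0.0, -12.0]
ft_force: [-1.3, -2.8, 1.3]
finger_gap: 17.1
grip_force: 68.4
```

apply_moves(rows=[[0.1,-3,0,0,0,0],[0.1,-3,0,0,0,0],[0.1,-3,0,0,0,0],[0.1,-3,0,0,0,0],[0.1,-3,0,0,0,0]])

```text
time: 18.95
tool_pos: [545.6, 32.9, 129.0]
tcp_rot: [180.0, -0.0, -12.0]
ft_force: [0.5, -3.8, 0.2]
finger_gap: 17.4
grip_force: 68.3
```

```bash
python3 look.py w10
```

```text
18.95 [545.6  32.9 129. ] [180.  -0. -12.] [ 0.5 -3.8  0.2] [-0.88  0.08  0.07] 17.428717865562938
-60 [-45.5  -35.75 -17.25  -7.5 ]
-70 [-51.5  -41.75 -23.5  -13.75]
-80 [-57.75 -48.   -29.5  -19.75]
-90 [-63.75 -54.   -35.5  -26.  ]
-20 [-36.25 -27.5  -12.    -3.25]
-30 [-36.25 -27.5  -12.    -3.5 ]
tip in tester [-19.6  41.1] tip60 z 69.0314254053543
```

View pics/w10.png

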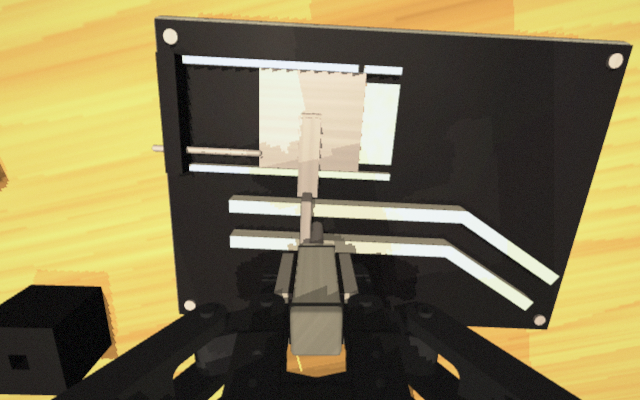

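apply_moves(rows=[[0.1,-1.3,0,0,0,0],[0,-1.2,0,0,0,0],[0,0,0,0,0,0],[0,0,0,0,0,0],[0,0,0,0,0,0]])

```text
time: 19.62
tool_pos: [546.1, 35.2, 129.0]
tcp_rot: [-180.0, -0.0, -12.0]
ft_force: [0.3, -3.6, -0.9]
finger_gap: 16.8
grip_force: 68.3
```

apply_moves(rows=[[0,0,0,0,0,0],[0,0,0,0,0,0],[0,0,0,0,0,0],[0,0,0,0,0,0],[0,0,0,0,0,0]])

```text
time: 20.25
tool_pos: [546.1, 35.2, 129.0]
tcp_rot: [180.0, -0.0, -12.0]
ft_force: [0.9, -4.1, 0.0]
finger_gap: 17.1
grip_force: 68.3
```

```bash
python3 look.py w11
python3 - <<'E'
import cv2
p=cv2.imread('pics/w11.png'); cv2.imwrite('pics/w11c.png',cv2.resize(p[40:270,230:440],None,fx=2.5,fy=2.5))
E
```

```text
20.25 [546.1  35.2 129. ] [180.  -0. -12.] [ 0.9 -4.1  0. ] [-0.88 -0.17 -0.04] 17.088939260244906
-60 [-45.5  -35.75 -17.5   -7.5 ]
-70 [-51.5  -41.75 -23.5  -13.75]
-80 [-57.75 -48.   -29.5  -19.75]
-90 [-63.75 -54.25 -35.5  -26.25]
-20 [-36.25 -27.75 -12.25  -3.5 ]
-30 [-36.25 -27.75 -12.    -3.5 ]
tip in tester [-19.7  43.5] tip60 z 69.01064800812952
```

View pics/w11c.png

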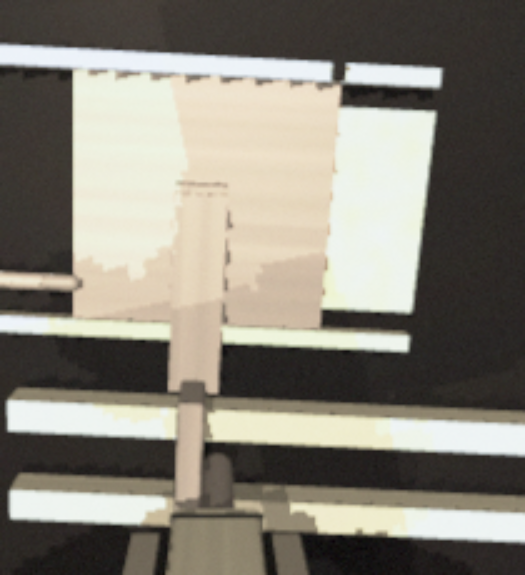

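The crop shows the blade's trailing edge at (340,85), level with the black mark at (338,72). The shaft bears on the tab with its tip between the rails. The force is 4.1 N, and the shutter has moved about 24–25 mm.

```bash
python3 -c "
from bench import job; print(job.hand_in())"
```

```text
the job is handed in; nothing more can be done
None
```

I ran the stylus along the seam and handed the job in with it still gripped, holding the shutter about half open (24–25 mm, about 4 N) with the tip between the rails; the hand-in gave no verdict.

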